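Raise the desk camera on its telescoping mast

TASK

Get the desk camera ready for a video call: tip the lid of the white camera tub up by its orange tab, its far edge still on the rim, then lift it off and set it down flat, tab up, wholly on the grey felt mat, without dropping it. Then pinch the camera head so that its red side button is pushed in, pull the mast up past its first stop to the second stop, and finish while holding it there, button squeezed, because it sinks back if let go; leave the other things on the desk where they are.

Things in the scene. Friction and masses are not known exactly. Their poses are not given: they have to be found in the camera images.
- tub_mouth (a point): Centre of the mouth of the round white camera tub, level with its rim, 75 mm above the desk. The tub is fixed to the desk, 144 mm across outside, 136 mm inside, wall 4 mm, floor 5 mm thick. Its z axis points up.
- lid: Loose round white lid, about 150 g: a disc 156 mm across, 6 mm thick, over a centring plug 124 mm across, 6 mm deep, loose inside the rim. Origin: centre of the plug's underside, 69 mm above the desk when seated, 3 mm when laid on the mat. z points up; its -x points from the centre to the orange tab. It may be turned to either side of the tub's heading.
- lid_tab (a point): Grip point in the upright orange tab near the lid's edge: 70 mm from the lid's centre along the lid's -x, 36 mm above its origin, 24 mm above its upper face. The tab is a plate 8 mm thick along the lid's x, 34 mm wide along y, rising 39 mm above the upper face. Axes as the lid's. Pinch it along the lid's x, one finger on either side.
- mat: Grey felt mat fixed on the desk, 230 x 230 mm, 3 mm thick, where the lid is to be laid. Origin: centre of its underside; z up, x and y along its sides.
- head_mid (a point): Centre of the black camera head, level with the middle of its button, on the mast's axis; 44 mm above the desk while the mast is down, rising with it. Head: 46 mm along x, 34 mm along y, from 24 mm below to 18 mm above this point; lens to -x, z up; under the lid at first. Pinch it along its y. Inside the tub 68 mm are free around the axis, 39 mm below this point.
- mast_button (a joint): Red button on the head's +y side, 26 mm wide, 28 mm high, 6 mm proud when out, 1 mm when fully in. 0 = out, 0.005 m = fully in (spring, 6 N). Until it is 3.3 mm in, a latch holds the mast down (about 1 mm of play). Squeeze the head with one finger on the button, the other on the plain side.
- mast_upper (a joint): Extension of the thin upper mast tube, which carries the head: 0 = down, 0.05 m = fully out. It comes out first, against 2 to 2.5 N; when it is fully out and the lower tube is still down, the mast is at its first stop.
- mast_lower (a joint): Extension of the thicker lower mast tube: 0 = down, 0.05 m = fully out. It comes out after the upper one, against 6 to 8 N; when both are fully out (head 100 mm higher than at first) the mast is at its second, last stop. Springs draw both tubes back if the head is let go.
- mug: Bystander, a loose blue mug, 76 mm across and 85 mm high; origin at the centre of its underside. Leave it alone.
- pen: Bystander, a loose blue pen, 135 mm long, 10 mm thick; origin at the centre of its underside. Leave it alone.
- notes: Bystander, a loose yellow note block, 50 x 50 x 20 mm; origin at the centre of its underside. Leave it alone.
- mouse: Bystander, a loose computer mouse, 100 x 60 x 26 mm; origin at the centre of its underside. Leave it alone.
- phone: Bystander, a loose phone lying flat, 150 x 72 x 9 mm; origin at the centre of its underside. Leave it alone.
- stapler: Bystander, a loose stapler, 130 x 34 x 50 mm; origin at the centre of its underside. Leave it alone.
Mind the look-alikes: they are no part of the job. There is more than one size of the lid; the one meant has the size given above.

How it is judged:
On the way, in this order (a step that is already met when the one before it is completed fails the run):
1. the lid is tipped up by at least 8 degrees, with its edge still on the tub (angle between lid's own z axis and vertical above 0.14 rad and horizontal distance between lid and tub_mouth below 0.05 m and height (world z) of lid below 0.092 m), for 0.05 s.
2. the lid lies flat on the mat, tab up and let go (x of lid in the frame of mat between -0.042 and 0.042 m and y of lid in the frame of mat between -0.042 and 0.042 m and z of lid in the frame of mat below 0.008 m and angle between lid's own z axis and vertical below 0.1 rad and contact force between lid and the fingers below 0.1 N and linear speed of lid below 0.03 m/s), for 0.2 s.
3. the red button is pushed in while the mast is still down (value of joint mast_button above 0.0033 m and value of joint mast_upper below 0.02 m and value of joint mast_lower below 0.01 m), for 0.02 s.
At the end, for the whole second after the job is handed in: Finishing while gripping the camera head (over 2 N): both mast tubes within 5 mm of fully out, button at least 3 mm in; lid at rest on the mat, tab up, flat within 6 degrees, its centre within 42 mm of the mat's centre along each side, not touched by the fingers (all of step 2 and value of joint each of mast_upper, mast_lower above 0.045 m and value of joint mast_button above 0.003 m and contact force between mast_upper and the fingers above 2 N); the arm keeps its last pose, push and grip.
It fails at once if one of the bystanders is pushed more than 25 mm (distance of any of mug, pen, notes, mouse, phone, stapler from where it was at the start of the episode above 0.025 m).
It fails at once if the lid is dropped (linear speed of lid above 0.65 m/s and contact force between lid and the fingers below 0.05 N).
It also fails if it takes over 61 s, if anything falls off the work surface, if the arm or the gripper's body presses on something with over 40 N, if the wrist force passes 120 N, or if a joint passes its speed limit or range.

ROBOT

A 6-joint arm with a two-finger parallel gripper is mounted at the origin on the work surface. World frame = base frame: x ahead of the robot, y to its left, z up, the work surface at z = 0. Lengths are in m, angles in rad, forces in N, time in s.
With the tool pointing down it reaches from about 0.35 to 0.975 m from the base axis. Payload 4.9 kg.
Tool frame: the origin (TCP) lies midway between the tips of the shut fingers; the grasp point (between the pads) lies 19 mm behind it; x points along the fingers, y is the direction in which the jaws open and shut, and the axes are right-handed (so a half turn about x gives the same grasp; the last joint's range is limited). The gripper opens to 85 mm and grips with 20 to 120 N. Pads are 22 mm wide; open, the fingers measure 114 mm over their backs; the gripper's body (76 mm by 85 mm) begins 54 mm behind the grasp point. The pads swing forward as they close: fully open they stand 13 mm farther back than shut.
Start: joints at [-1.274, 0.053, 1.613, -0, 1.476, -0.119], TCP at [0.252, -0.572, 0.231] pointing down, gripper open.
Joint ranges: [-3.01, 3.01], [-1.01, 2.22], [0.06, 2.58], [-1.02, 4.17], [0.09, 2.62], [-3.14, 3.14]. Speed limits (rad/s): [2.57, 2.57, 3.14, 3.14, 3.14, 3.14].

INTERFACE

Orientations are given as a rotation vector (axis times angle).
In Python, from station import ctrl gives the robot as it stands.
- The arm moves only by the shell command python3 -m handwheel 'ROWS' [FORCE]. ROWS is JSON, a list of rows, each a list of 3 entries, a list of its own where there are three numbers: the finger opening in m, from 0 to 0.0854, then the shift along the tool's x, y, z in m, then the turn, a rotation vector about the tool's x, y, z in degrees. In form: [[claw, [dx, dy, dz], [ax, ay, az]], ...]. A call has 1 to 10 rows; each row shifts and turns the commanded pose from where the row before left it, along the tool's axes as they then stand; what a row does not reach is not made up. A row lasts 1/12 s, in which the tool goes at most 41.7 mm and 7.16 degrees, less where a joint would pass 70% of its speed; a pose out of reach is approached as far as the arm can. A call with a gripper value outside its range is refused whole. The fingers move at their own pace and stop on an object; FORCE is the grip in N (left out, the last holds). Time passes only in rows, so rows that do not move let the fingers close. It gives the time, the measured TCP pose, the force and the opening at its end, in the units of the state.
- ctrl.get_obs(): the state, without advancing time (a new reading comes with each control period).
- ctrl.get_image(name): name is "scene" or "top" or "wrist"; returns the picture (384x512x3 uint8, red, green, blue); there is no depth.
- ctrl.camera_params(name): a dict with "vertical_fov" (degrees; the focal length in pixels is half the picture's height over the tangent of half this angle, whatever the lens; pixels are square), "cx", "cy" (the principal point, pixels), "D" ([k1, k2, p1, p2, k3] as OpenCV has them; the pictures are not rectified), "rvec" (rotation vector, rad) and "tvec" (3), from world to camera coordinates, as OpenCV has them; the wrist camera has in their place "T_tool_cam" (4x4, takes a point from camera to tool coordinates, whose origin is the TCP and whose axes are the tool frame's). Camera axes: x right, y down, z forward; pixel columns grow to the right and rows downward; lengths in m; the calibration is good to about 2 mm. A picture is of the moment at which its call begins: read the wrist's pose just before it. camera_params takes no time and is no camera call.
- ctrl.finish_job(): hands the job in, once; it reports no verdict.
Trained networks look in the newest picture that a camera, given by its name, has taken for a name from the list of things; names that differ only in an ending like _2 or _b are one class to them, and where a whole thing is asked for, a point or a joint stands for the part that bears it (a point fixed in the world has none). Each returns a list of dicts, best first, with "score" (0 to 1); they miss things now and then, are a little off and sometimes report something else, mostly with a low value. They report only what shows in the picture. A call takes as long as a camera call. They do not tell look-alikes from the thing itself.
- ctrl.look_for(thing, camera): "box" ([centre column, centre row, width, height] in pixels, round what is visible of it).
- ctrl.silhouettes(thing, camera): "mask" (384x512 bool, what is visible of it) and "box" ([centre column, centre row, width, height] in pixels, round what is visible of it).
- ctrl.tip_of(thing, camera): "centre" ([row, column] in pixels: a listed point, or the origin of a listed thing).
The state is a dict: "t": time; "q": joint angles; "dq": joint speeds; "effort": joint torques, N m; "tool_pos": TCP position; "tool_rot": TCP orientation; "contact_force": force on the tool from outside, world axes, zero at the start; "wrist_torque": the same for the moment, N m; "opening": finger opening in m.
Only numpy, scipy, OpenCV 4.12 (cv2) and the standard library are available. Lean on these libraries where they do the work, as an engineer would, in place of code of your own. Each camera call takes 0.05 s, during which the arm holds its last target.

## Working session

There is one attempt and no reset: what is moved stays moved. The work goes in short steps, Python scripts to look and compute and a shell command to move; the robot and the scene stay as the last step left them, time stands still between calls to the robot, and variables do not carry over. Pictures are saved under pics/ and viewed, and the job is handed in when it is done.

```bash
ls; mkdir -p pics
cat > h.py <<'E'
import numpy as np,cv2,sys
sys.path.insert(0,'.')
from station import ctrl
from scipy.spatial.transform import Rotation as R
def cam(name,obs=None):
    p=ctrl.camera_params(name)
    f=192/np.tan(np.radians(p['vertical_fov'])/2)
    K=np.array([[f,0,p['cx']],[0,f,p['cy']],[0,0,1]]);D=np.array(p['D'],float)
    if 'rvec' in p:
        Rw=R.from_rotvec(np.ravel(p['rvec'])).as_matrix();t=np.ravel(p['tvec'])
    else:
        o=obs or ctrl.get_obs();T=np.eye(4);T[:3,:3]=R.from_rotvec(o['tool_rot']).as_matrix();T[:3,3]=o['tool_pos']
        T=np.linalg.inv(T@np.array(p['T_tool_cam']));Rw=T[:3,:3];t=T[:3,3]
    return K,D,Rw,t
def proj(c,P):
    K,D,Rw,t=c
    return cv2.projectPoints(np.array(P,float).reshape(-1,1,3),cv2.Rodrigues(Rw)[0],t,K,D)[0].reshape(-1,2)
def unproj(c,uv,z):
    K,D,Rw,t=c
    n=cv2.undistortPoints(np.array(uv,float).reshape(-1,1,2),K,D).reshape(-1,2)
    d=np.c_[n,np.ones(len(n))]@Rw; o=-Rw.T@t
    return o+d*((z-o[2])/d[:,2])[:,None]
def save(n,im): cv2.imwrite('pics/'+n,im[...,::-1])
E
python3 - <<'E'
from h import *
for n in ['scene','top']:
    im=ctrl.get_image(n);save(n+'0.png',cv2.resize(im,None,fx=1.5,fy=1.5))
    c=cam(n);print(n,-c[2].T@c[3])
    for th in ['lid','lid_tab','mat','tub_mouth']:
        for d in ctrl.tip_of(th,n)[:4]:
            rc=d['centre'];z={'lid':.069,'lid_tab':.105,'mat':0,'tub_mouth':.075}[th]
            print(th,round(d['score'],2),np.round(rc,1),np.round(unproj(c,[rc[1],rc[0]],z),3))
print(ctrl.get_obs())
E
```

```text
pics
scene [0.8481325  0.39468369 0.84884948]
lid 0.95 [161.3 255.9] [[ 0.413 -0.107  0.069]]
lid 0.63 [114.1 272. ] [[ 0.255 -0.22   0.069]]
lid 0.61 [163.1 189.2] [[ 0.558 -0.216  0.069]]
lid 0.51 [230.  135.4] [[ 0.773 -0.122  0.069]]
lid_tab 0.9 [153.5 216.7] [[ 0.497 -0.17   0.105]]
lid_tab 0.78 [ 98.1 300.6] [[ 0.169 -0.19   0.105]]
lid_tab 0.57 [153.6 269.7] [[ 0.387 -0.081  0.105]]
mat 0.71 [278.7 313.6] [[0.503 0.221 0.   ]]
top [ 0.39361532 -0.04424372  1.01983237]
lid 0.85 [300.1 343.7] [[ 0.23  -0.254  0.069]]
lid 0.84 [174.7 326.9] [[ 0.56  -0.211  0.069]]
lid 0.72 [239.8 299.7] [[ 0.383 -0.139  0.069]]
lid_tab 0.96 [195.8 312.1] [[ 0.497 -0.167  0.105]]
lid_tab 0.61 [255.3 298.9] [[ 0.344 -0.134  0.105]]
lid_tab 0.6 [336.2 332.6] [[ 0.148 -0.219  0.105]]
mat 0.96 [197.5 176. ] [[0.496 0.216 0.   ]]
{'t': 0.5, 'q': array([-1.27399276e+00,  5.27283307e-02,  1.61292142e+00,  3.51427641e-06,
        1.47599279e+00, -1.18988818e-01]), 'dq': array([ 2.98724898e-04,  2.48158032e-04, -5.74832446e-04,  1.66890670e-03,
       -6.48397158e-05,  1.10928174e-03]), 'effort': array([-3.85239146e-04, -3.93218243e+01, -3.70027435e+01, -7.50020990e-05,
        1.39295738e-03,  2.08942384e-05]), 'tool_pos': array([ 0.25244683, -0.57171936,  0.23127318]), 'tool_rot': array([ 1.99227806,  0.42030995, -1.99227999]), 'contact_force': array([-0.47732325, -0.05005243, -0.98615071]), 'wrist_torque': array([-0.00305826,  0.02756722,  0.0299819 ]), 'opening': 0.08513257291035752}
```

View pics/scene0.png

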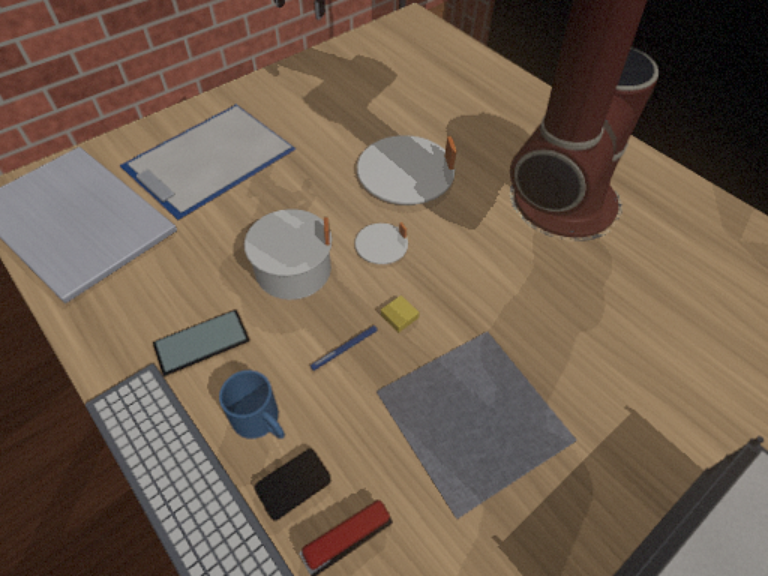

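View pics/top0.png

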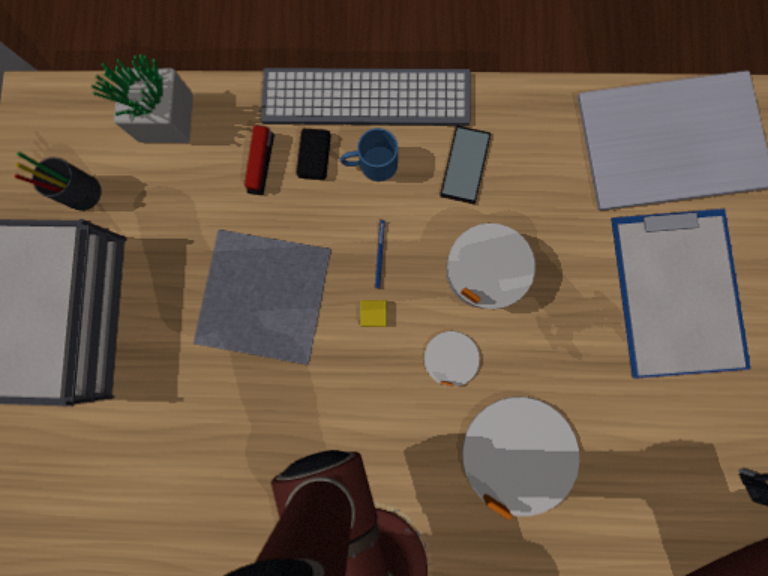

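The white discs with an orange tab, in top-picture pixels, are: A (327,176) on the tub, B (300,240) small on the desk, and C (345,303) large on the desk. A sits on the 144 mm tub and should measure 156 mm. I'll check that with an enlarged crop and measured diameters.

Run:
```python
from h import *
im=ctrl.get_image('top');c=cam('top')
save('crop1.png',cv2.resize(im[130:350,260:410],None,fx=2.6,fy=2.6,interpolation=cv2.INTER_CUBIC))
for n in ['top','scene']:
    c=cam(n)
    if n=='scene': im=ctrl.get_image(n)
    for d in ctrl.silhouettes('lid',n)[:4]:
        m=d['mask'].astype(np.uint8);cn=max(cv2.findContours(m,0,2)[0],key=len)
        out=[]
        for z in (.081,.012):
            h=cv2.convexHull(cn).reshape(-1,2).astype(float)
            w=unproj(c,h,z)[:,:2]
            # robust circle
            from scipy.optimize import least_squares
            s=least_squares(lambda p:np.hypot(w[:,0]-p[0],w[:,1]-p[1])-p[2],[*w.mean(0),.07],loss='soft_l1',f_scale=.001).x
            out.append(np.round(s,4))
        print(n,round(d['score'],2),np.round(d['box']),*out)
    for d in ctrl.silhouettes('lid_tab',n)[:3]: print('tabsil',np.round(d['box']),d['score'])
    for d in ctrl.silhouettes('mat',n)[:1]:
        m=d['mask'].astype(np.uint8);cn=max(cv2.findContours(m,0,2)[0],key=len).reshape(-1,2)
        w=unproj(c,cn,.003)[:,:2].astype(np.float32);print('mat',cv2.minAreaRect(w))
```

```text
top 0.89 [301. 238.  33.  32.] [ 0.3849 -0.1405  0.0459] [ 0.3842 -0.1476  0.0492]
top 0.83 [328. 176.  59.  60.] [ 0.5515 -0.2091  0.0777] [ 0.5631 -0.2212  0.0834]
top 0.72 [346. 306.  78.  81.] [ 0.2224 -0.2586  0.1005] [ 0.2098 -0.2744  0.1079]
top 0.64 [309. 113.  34.  50.] [ 0.7391 -0.162   0.0716] [ 0.7645 -0.1707  0.0769]
tabsil [327. 178.  56.  63.] 0.95
tabsil [298. 240.  37.  37.] 0.77
tabsil [347. 306.  82.  82.] 0.74
mat ((0.4972679615020752, 0.22034390270709991), (0.23319794237613678, 0.23048816621303558), 81.21646118164062)
scene 0.91 [191. 162.  62.  47.] [ 0.5506 -0.2092  0.0787] [ 0.5239 -0.2635  0.0858]
scene 0.63 [258. 163.  36.  27.] [ 0.4203 -0.0997  0.0492] [ 0.3819 -0.144   0.0536]
scene 0.57 [270. 114.  65.  47.] [ 0.2587 -0.2209  0.1   ] [ 0.2058 -0.2763  0.1089]
tabsil [271. 112.  67.  49.] 0.86
tabsil [255. 163.  32.  23.] 0.56
mat ((0.7619116306304932, 0.2342744916677475), (0.04104995355010033, 0.13253378868103027), 81.97782897949219)
```

View pics/crop1.png

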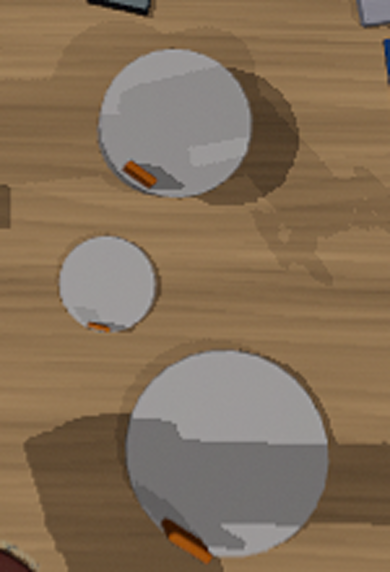

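A is the one meant: its radius is 0.078 m and it lies on the tub. B (46 mm radius) and C (about 105 mm radius) don't fit. Next I'll refine the tab and work out the tool heading.

Run:
```python
from h import *
o=ctrl.get_obs();M=R.from_rotvec(o['tool_rot']).as_matrix();print(np.round(M,3))
cl=np.array([.551,-.209])
for n in ['top','scene']:
    im=ctrl.get_image(n);c=cam(n)
    hsv=cv2.cvtColor(im,cv2.COLOR_RGB2HSV)
    m=((hsv[...,0]<16)&(hsv[...,1]>150)&(hsv[...,2]>70)).astype(np.uint8)
    u0=proj(c,[.497,-.167,.105])[0].astype(int)
    k=np.zeros_like(m);k[u0[1]-20:u0[1]+20,u0[0]-20:u0[0]+20]=1;m*=k
    ys,xs=np.nonzero(m)
    print(n,len(xs),xs.min(),xs.max(),ys.min(),ys.max(),xs.mean(),ys.mean())
    # fit yaw: model tab box convex hull
    best=[]
    for yaw in np.radians(np.arange(120,170,1)):
      for r in (.070,):
       for dx in np.arange(-.006,.0061,.002):
        for dy in np.arange(-.006,.0061,.002):
          e=np.array([np.cos(yaw),np.sin(yaw)]);s=np.array([-e[1],e[0]])
          P=[[*(cl+[dx,dy]+e*(r+a)+s*b),z] for a in(-.004,.004) for b in(-.017,.017) for z in(.081,.12)]
          h=cv2.convexHull(proj(c,P).astype(np.float32))
          mm=np.zeros_like(m);cv2.fillConvexPoly(mm,np.round(h*16).astype(int),1,shift=4)
          best.append(((mm&m).sum()/(mm|m).sum(),np.degrees(yaw),dx,dy,*(cl+[dx,dy]+e*r)))
    best.sort(reverse=True)
    print(np.round(best[:6],4)); print('mean',np.round(np.mean(best[:30],0),4))
```

```text
[[-0.     0.404 -0.915]
 [-0.    -0.915 -0.404]
 [-1.    -0.     0.   ]]
top 60 308 319 192 201 313.4 196.55
[[ 6.977e-01  1.410e+02  0.000e+00 -6.000e-03  4.966e-01 -1.709e-01]
 [ 6.897e-01  1.430e+02  2.000e-03 -2.000e-03  4.971e-01 -1.689e-01]
 [ 6.818e-01  1.480e+02  4.000e-03  0.000e+00  4.956e-01 -1.719e-01]
 [ 6.818e-01  1.450e+02  4.000e-03  0.000e+00  4.977e-01 -1.688e-01]
 [ 6.782e-01  1.430e+02  0.000e+00 -2.000e-03  4.951e-01 -1.689e-01]
 [ 6.742e-01  1.480e+02  4.000e-03  2.000e-03  4.956e-01 -1.699e-01]]
mean [ 6.620e-01  1.459e+02  2.700e-03 -1.000e-04  4.959e-01 -1.700e-01]
scene 38 216 218 145 162 217.21052631578948 153.44736842105263
[[ 4.750e-01  1.480e+02  0.000e+00  0.000e+00  4.916e-01 -1.719e-01]
 [ 4.691e-01  1.480e+02  0.000e+00 -4.000e-03  4.916e-01 -1.759e-01]
 [ 4.634e-01  1.490e+02  2.000e-03 -2.000e-03  4.930e-01 -1.749e-01]
 [ 4.634e-01  1.490e+02  0.000e+00 -2.000e-03  4.910e-01 -1.749e-01]
 [ 4.634e-01  1.480e+02  4.000e-03  4.000e-03  4.956e-01 -1.679e-01]
 [ 4.634e-01  1.480e+02  2.000e-03  4.000e-03  4.936e-01 -1.679e-01]]
mean [ 4.586000e-01  1.479667e+02  1.300000e-03 -1.100000e-03  4.929000e-01
 -1.729000e-01]
```

```bash
python3 -m handwheel '[[0.085,[0,-0.0224,-0.0322],[0,0,0]],[0.085,[0,-0.0224,-0.0322],[0,0,0]],[0.085,[0,-0.0224,-0.0322],[0,0,0]],[0.085,[0,-0.0224,-0.0322],[0,0,0]],[0.085,[0,-0.0224,-0.0322],[0,0,0]],[0.085,[0,-0.0224,-0.0322],[0,0,0]],[0.085,[0,-0.0224,-0.0322],[0,0,0]],[0.085,[0,-0.0224,-0.0322],[0,0,0]],[0.085,[0,-0.0224,-0.0322],[0,0,0]],[0.085,[0,-0.0224,-0.0322],[0,0,0]]]' 60
python3 -m handwheel '[[0.085,[0,-0.0224,-0.0322],[0,0,0]],[0.085,[0,-0.0224,-0.0322],[0,0,0]],[0.085,[0,0,0],[-6.2,0,0]],[0.085,[0,0,0],[-6.2,0,0]],[0.085,[0,0,0],[-6.2,0,0]],[0.085,[0,0,0],[-6.2,0,0]],[0.085,[0,0,0],[-6.2,0,0]],[0.085,[0,0,0],[0,0,0]]]'
cat > wt.py <<'E'
from h import *
n=sys.argv[1]
o=ctrl.get_obs();im=ctrl.get_image('wrist');c=cam('wrist',o)
M=R.from_rotvec(o['tool_rot']).as_matrix();print(np.round(o['tool_pos'],4),np.round(M,3).tolist(),o['opening'],o['t'],np.round(o['q'],3))
save(n,cv2.resize(im,None,fx=1.5,fy=1.5))
E
python3 wt.py w1.png
python3 - <<'E'
from h import *
c=cam('wrist')
for d in ctrl.tip_of('lid_tab','wrist')[:2]: print('tab',d,unproj(c,d['centre'][::-1],.105))
for d in ctrl.tip_of('lid','wrist')[:2]: print('lid',d,unproj(c,d['centre'][::-1],.069))
E
```

```text
t: 1.83
tool_pos: [0.4572, -0.235, 0.2316]
tool_rot: [1.993, 0.419, -1.991]
contact_force: [1.2, -0.6, 1.1]
opening: 0.085
t: 2.5
tool_pos: [0.4974, -0.1696, 0.2314]
tool_rot: [1.644, 0.855, -1.644]
contact_force: [0.2, 0.6, 0.6]
opening: 0.0847
[ 0.4974 -0.1696  0.2314] [[0.0, 0.819, -0.574], [-0.0, -0.574, -0.819], [-1.0, 0.0, -0.0]] 0.08472699540144786 2.5 [-0.47  -0.188  1.842 -0.     1.488  0.142]
tab {'centre': [213.6, 135.8], 'score': 0.86} [[ 0.385252   -0.12948082  0.105     ]]
lid {'centre': [193.1, 169.0], 'score': 0.97} [[ 0.40982602 -0.13565695  0.069     ]]
lid {'centre': [171.7, 317.9], 'score': 0.61} [[ 0.55099141 -0.20710791  0.069     ]]
```

View pics/w1.png

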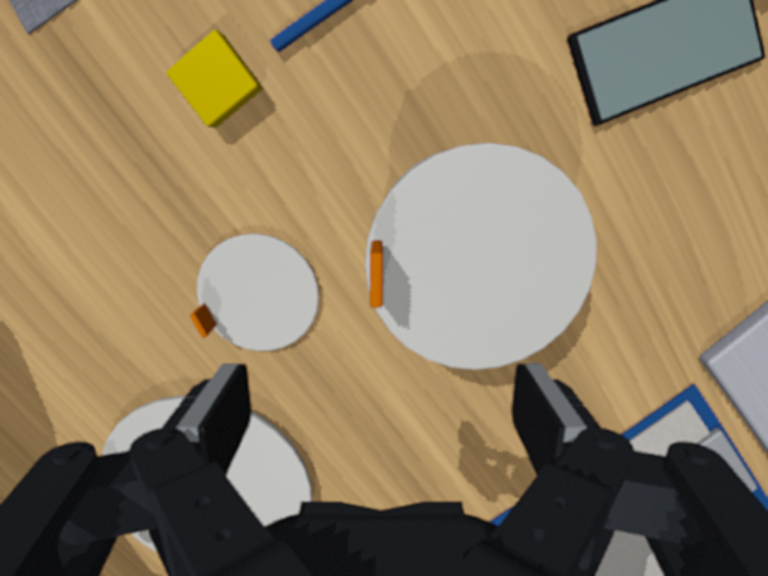

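```bash
cat > fit.py <<'E'
from h import *
from scipy.optimize import minimize
o=ctrl.get_obs();im=ctrl.get_image('wrist');c=cam('wrist',o)
hsv=cv2.cvtColor(im,cv2.COLOR_RGB2HSV)
m=((hsv[...,0]<16)&(hsv[...,1]>150)&(hsv[...,2]>60)).astype(np.uint8)
u0=proj(c,[.497,-.170,.105])[0].astype(int)
k=np.zeros_like(m);k[u0[1]-35:u0[1]+35,u0[0]-35:u0[0]+35]=1;m*=k
mb=cv2.resize(m,None,fx=4,fy=4,interpolation=0)
def f(p):
    e=np.array([np.cos(p[2]),np.sin(p[2])]);s=np.array([-e[1],e[0]])
    P=[[*(np.array(p[:2])+e*a+s*b),z] for a in(-.004,.004) for b in(-.017,.017) for z in(.081,.12)]
    h=cv2.convexHull(((proj(c,P)+.5)*4).astype(np.float32)-.5)
    mm=np.zeros_like(mb);cv2.fillConvexPoly(mm,np.round(h*16).astype(int),1,shift=4)
    return -(mm&mb).sum()/(mm|mb).sum()
best=min((minimize(f,[.497+a,-.17+b,np.radians(145+d)],method='Nelder-Mead',options=dict(initial_simplex=[[.497+a,-.17+b,np.radians(145+d)],[.501+a,-.17+b,np.radians(145+d)],[.497+a,-.166+b,np.radians(145+d)],[.497+a,-.17+b,np.radians(150+d)]])) for a in(-.004,0,.004) for b in(-.004,0,.004) for d in(-5,0,5)),key=lambda r:r.fun)
print(m.sum(),best.fun,best.x[:2],np.degrees(best.x[2]))
e=np.array([np.cos(best.x[2]),np.sin(best.x[2])]);print('lid ctr',best.x[:2]-.07*e)
E
python3 fit.py
```

```text
123 0.0 [ 0.497 -0.182] 145.00000000000003
lid ctr [ 0.55434064 -0.22215035]fit.py:14: RuntimeWarning: overflow encountered in scalar negative
  return -(mm&mb).sum()/(mm|mb).sum()
```

```bash
sed -i 's/return -(mm&mb).sum()/return -1.0*(mm\&mb).sum()/' fit.py; python3 fit.py
```

```text
127 -0.29638273045507585 [ 0.49304157 -0.16841665] 144.76735379697178
lid ctr [ 0.55021871 -0.2087995 ]
```

```bash
sed -i "s/m=((hsv.*/m=((hsv[...,0]<22)\&(hsv[...,1]>165)\&(hsv[...,2]>60)).astype(np.uint8)/" fit.py; sed -i '/^mb=/i ys,xs=np.nonzero(m);print(xs.min(),xs.max(),ys.min(),ys.max(),u0)' fit.py; python3 fit.py
python3 - <<'E'
from h import *
im=ctrl.get_image('wrist');save('c2.png',cv2.resize(im[145:225,225:305],None,fx=7,fy=7,interpolation=0))
E
```

```text
247 254 161 204 [254 181]
329 -0.7674588132380814 [ 0.49324677 -0.16891392] 144.77528415132483
lid ctr [ 0.5504295  -0.20928885]
```

View pics/c2.png

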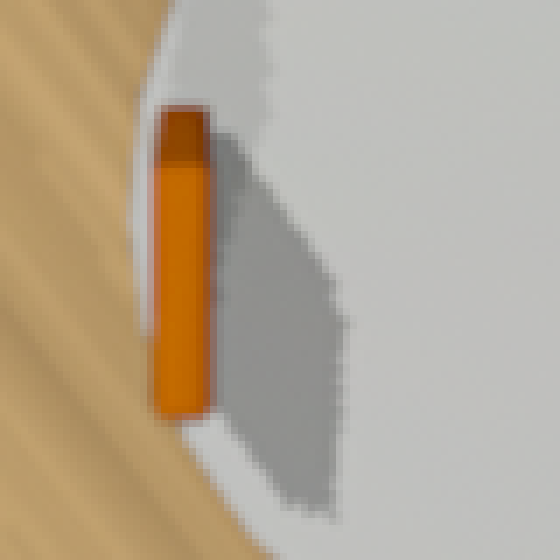

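```bash
python3 -m handwheel '[[0.06,[0.03,-0.0036,0.0019],[0,0,0]],[0.06,[0.035,0,0],[0,0,0]],[0.06,[0.035,0,0],[0,0,0]],[0.06,[0.025,0,0],[0,0,0]],[0.06,[0.015,0,0],[0,0,0]],[0.06,[0.004,0,0],[0,0,0]],[0.06,[0,0,0],[0,0,0]]]'
python3 wt.py w2.png
```

```text
t: 3.43
tool_pos: [0.4924, -0.1688, 0.0859]
tool_rot: [1.645, 0.856, -1.648]
contact_force: [0.1, -0.4, 0.1]
opening: 0.0598
[ 0.4924 -0.1688  0.0859] [[-0.003, 0.817, -0.577], [0.001, -0.577, -0.817], [-1.0, -0.003, 0.0]] 0.05981277907063454 3.4333 [-0.473 -0.057  1.977  0.     1.225  0.141]
```

View pics/w2.png

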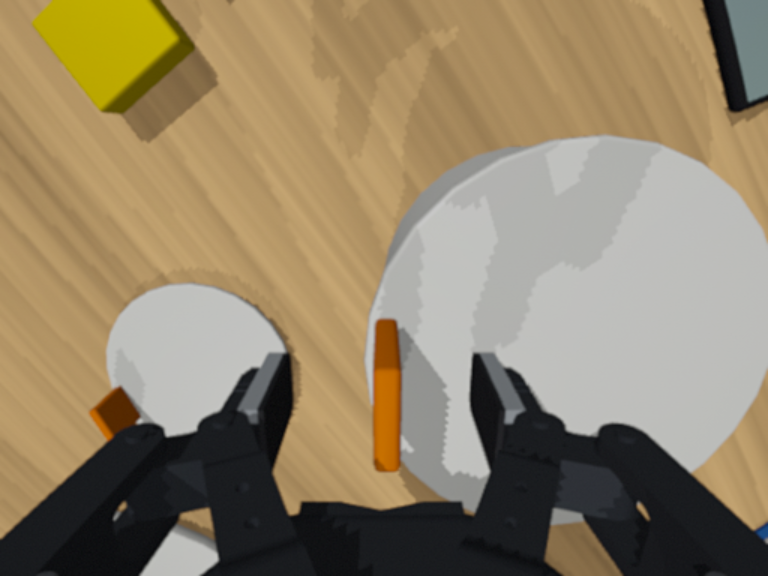

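The tab, at (386,395) in the enlarged wrist picture, is midway between the pads at (270,395) and (490,385). I'll close on it.

```bash
python3 -m handwheel '[[0.0,[0,0,0],[0,0,0]],[0.0,[0,0,0],[0,0,0]],[0.0,[0,0,0],[0,0,0]],[0.0,[0,0,0],[0,0,0]],[0.0,[0,0,0],[0,0,0]],[0.0,[0,0,0],[0,0,0]]]' 60
```

```text
t: 3.98
tool_pos: [0.494, -0.1696, 0.0885]
tool_rot: [1.646, 0.852, -1.644]
contact_force: [-0.4, 0.8, 4.6]
opening: 0.0069
```

```bash
python3 -m handwheel '[[0.0,[-0.00545,0.0005,0],[0,0,-2.2]],[0.0,[-0.00545,0.0005,0],[0,0,-2.2]],[0.0,[-0.00545,0.0005,0],[0,0,-2.2]],[0.0,[-0.00545,0.0005,0],[0,0,-2.2]],[0.0,[-0.00545,0.0005,0],[0,0,-2.2]],[0.0,[-0.00545,0.0005,0],[0,0,-2.2]],[0.0,[0,0,0],[0,0,0]],[0.0,[0,0,0],[0,0,0]]]'
python3 - <<'E'
from h import *
o=ctrl.get_obs();M=R.from_rotvec(o['tool_rot']).as_matrix();print(np.round(M,3).tolist())
im=ctrl.get_image('scene');save('s2.png',cv2.resize(im[100:250,100:300],None,fx=4,fy=4,interpolation=cv2.INTER_CUBIC))
E
```

```text
t: 4.65
tool_pos: [0.4991, -0.1733, 0.1194]
tool_rot: [1.596, 1.073, -1.797]
contact_force: [2.3, -2.1, 0.9]
opening: 0.0071
[[-0.184, 0.796, -0.576], [0.13, -0.561, -0.817], [-0.974, -0.226, -0.0]]
```

View pics/s2.png

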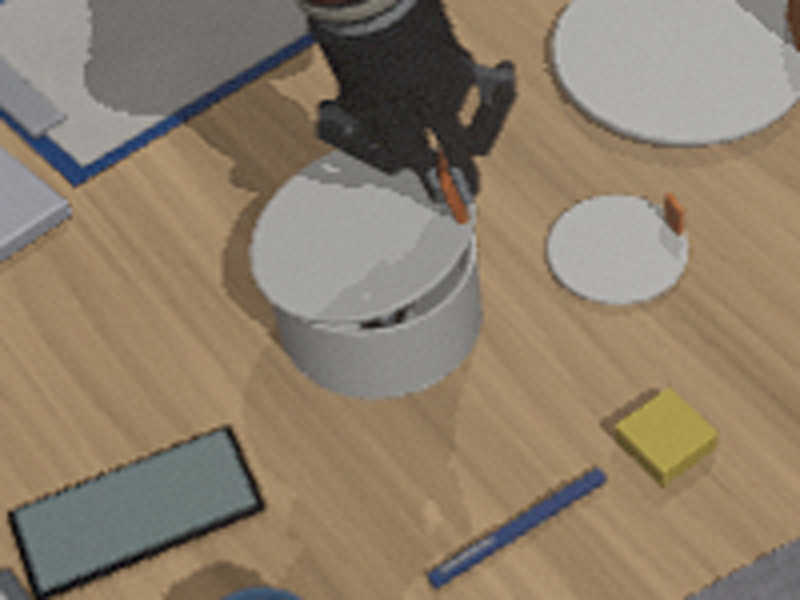

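```bash
python3 -m handwheel '[[0.0,[-0.0146,-0.0034,0],[0,0,0]],[0.0,[-0.0195,-0.0045,0],[0,0,0]],[0.0,[-0.0195,-0.0045,0],[0,0,0]],[0.0,[-0.0195,-0.0045,0],[0,0,0]],[0.0,[-0.01,0,0],[0,0,3.2]],[0.0,[-0.005,0,0],[0,0,3.3]],[0.0,[0,0,0],[0,0,3.3]],[0.0,[0,0,0],[0,0,3.3]],[0.0,[0,0,0],[0,0,0]],[0.0,[0,0,0],[0,0,0]]]'
python3 wt.py w3.png
python3 - <<'E'
from h import *
im=ctrl.get_image('scene');save('s3.png',cv2.resize(im,None,fx=1.5,fy=1.5))
E
```

```text
t: 5.53
tool_pos: [0.4998, -0.1738, 0.2081]
tool_rot: [1.644, 0.858, -1.648]
contact_force: [0.4, 0.6, -1.8]
opening: 0.0072
[ 0.4998 -0.1738  0.2081] [[-0.004, 0.818, -0.576], [0.002, -0.576, -0.818], [-1.0, -0.004, 0.0]] 0.0071695449039883945 5.5333 [-0.476 -0.16   1.856  0.     1.45   0.138]
```

View pics/s3.png

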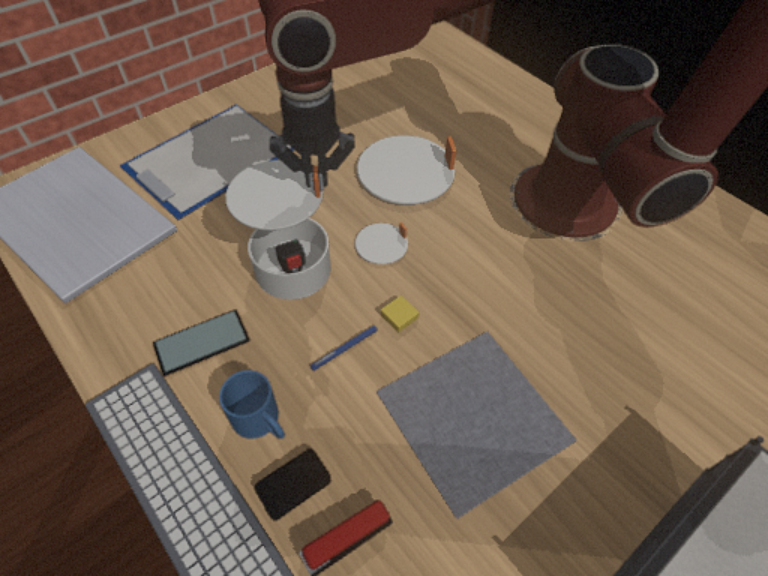

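View pics/w3.png

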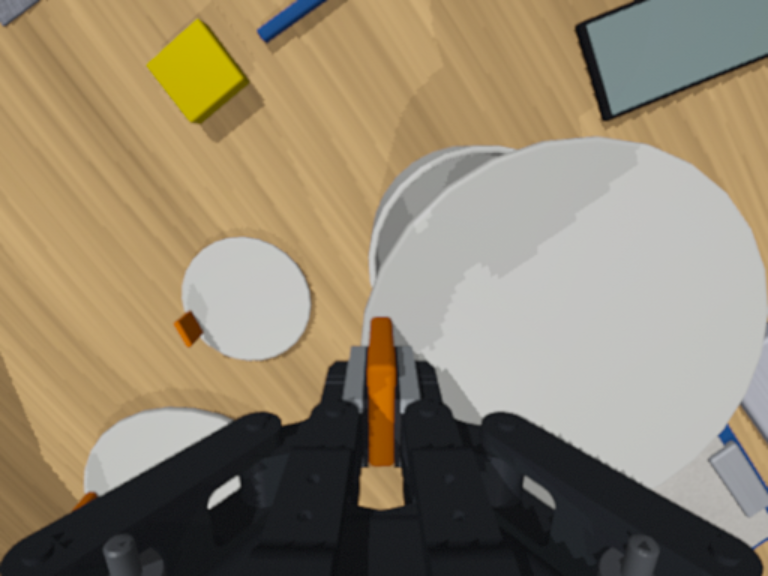

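The lid hangs level in the grip. The tub is open and the red button shows at (293,260) in the scene picture. Now I'll carry the lid over the mat.

```bash
python3 -m handwheel '[[0.0,[0,-0.0058,-0.0062],[0,0,0]],[0.0,[0,-0.0138,-0.0148],[0,0,0]],[0.0,[0,-0.023,-0.0247],[0,0,0]],[0.0,[0,-0.023,-0.0247],[0,0,0]],[0.0,[0,-0.023,-0.0247],[0,0,0]],[0.0,[0,-0.023,-0.0247],[0,0,0]],[0.0,[0,-0.023,-0.0247],[0,0,0]],[0.0,[0,-0.023,-0.0247],[0,0,0]],[0.0,[0,-0.023,-0.0247],[0,0,0]],[0.0,[0,-0.023,-0.0247],[0,0,0]]]'
python3 -m handwheel '[[0.0,[0,-0.023,-0.0247],[0,0,0]],[0.0,[0,-0.023,-0.0247],[0,0,0]],[0.0,[0,-0.023,-0.0247],[0,0,0]],[0.0,[0,-0.0161,-0.0173],[0,0,0]],[0.0,[0,-0.0087,-0.0094],[0,0,0]],[0.0,[0,0,0],[0,0,0]],[0.0,[0,0,0],[0,0,0]]]'
python3 wt.py w4.png
python3 - <<'E'
from h import *
im=ctrl.get_image('top');save('t4.png',cv2.resize(im,None,fx=1.5,fy=1.5))
c=cam('top')
for d in ctrl.tip_of('mat','top')[:1]: print('mat',unproj(c,d['centre'][::-1],0))
for d in ctrl.tip_of('lid','top')[:3]: print('lid',unproj(c,d['centre'][::-1],.188))
E
```

```text
t: 6.47
tool_pos: [0.46, 0.1232, 0.2094]
tool_rot: [1.645, 0.856, -1.647]
contact_force: [1.0, -0.3, -2.1]
opening: 0.0071
t: 7.05
tool_pos: [0.4419, 0.2578, 0.2094]
tool_rot: [1.643, 0.855, -1.647]
contact_force: [-0.5, -1.0, -1.2]
opening: 0.0073
[0.4419 0.2578 0.2094] [[-0.002, 0.818, -0.575], [0.0, -0.575, -0.818], [-1.0, -0.002, 0.001]] 0.007252281985105865 7.05 [ 3.820e-01 -2.070e-01  1.895e+00  1.000e-03  1.456e+00  9.950e-01]
mat [[0.48267701 0.21800289 0.        ]]
lid [[0.50143764 0.21977786 0.188     ]]
lid [[ 0.37882011 -0.13198377  0.188     ]]
lid [[ 0.24628934 -0.22820019  0.188     ]]
```

View pics/t4.png

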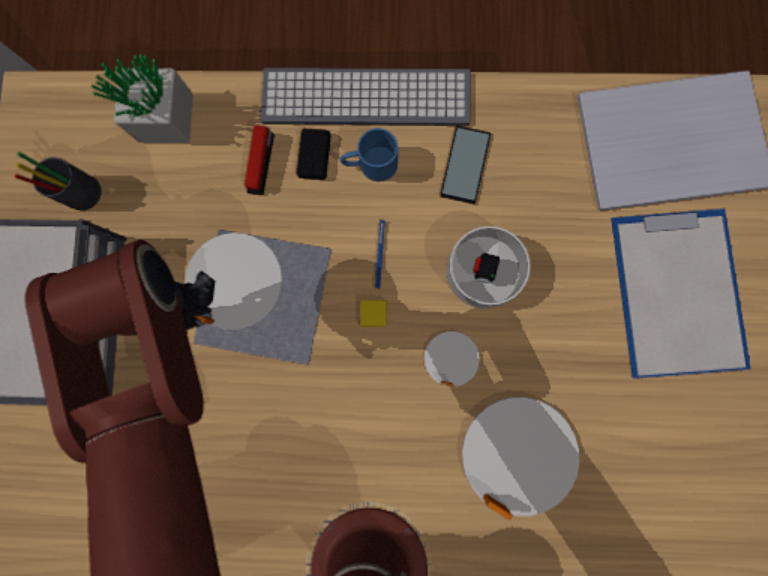

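View pics/w4.png

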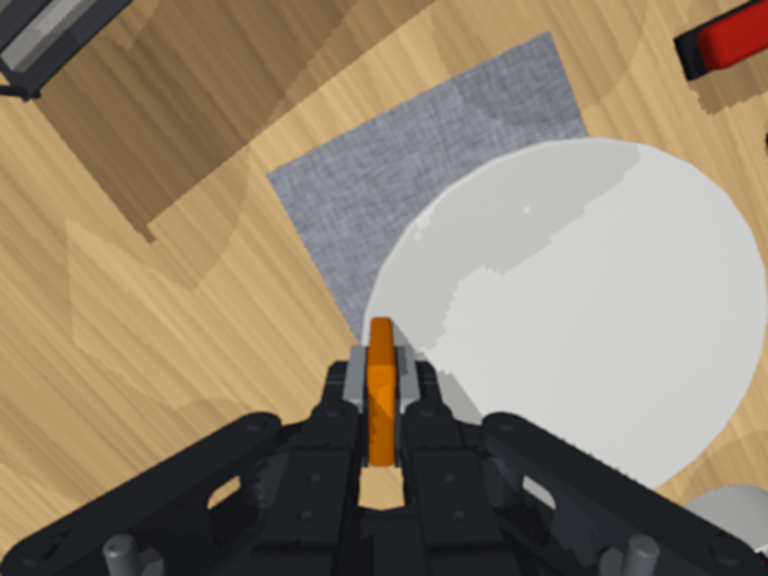

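```bash
python3 -m handwheel '[[0.0,[0.015,0,0],[0,0,0]],[0.0,[0.03,0,0],[0,0,0]],[0.0,[0.035,0,0],[0,0,0]],[0.0,[0.035,0,0],[0,0,0]],[0.0,[0.03,0,0],[0,0,0]],[0.0,[0.02,0,0],[0,0,0]],[0.0,[0.01,0,0],[0,0,0]],[0.0,[0.004,0,0],[0,0,0]],[0.0,[0,0,0],[0,0,0]]]'
python3 -m handwheel '[[0.0,[0.002,0,0],[0,0,0]],[0.0,[0.002,0,0],[0,0,0]],[0.0,[0.002,0,0],[0,0,0]],[0.0,[0,0,0],[0,0,0]]]'
```

```text
t: 8.0
tool_pos: [0.4419, 0.2573, 0.0305]
tool_rot: [1.645, 0.854, -1.648]
contact_force: [0.9, -0.2, -1.2]
opening: 0.0073
t: 8.33
tool_pos: [0.4422, 0.2581, 0.0254]
tool_rot: [1.646, 0.855, -1.645]
contact_force: [0.6, -0.7, -1.9]
opening: 0.0072
```

```bash
python3 -m handwheel '[[0.0,[0.001,0,0],[0,0,0]],[0.0,[0.001,0,0],[0,0,0]],[0.0,[0.001,0,0],[0,0,0]],[0.0,[0.001,0,0],[0,0,0]],[0.0,[0,0,0],[0,0,0]]]'
```

```text
t: 8.75
tool_pos: [0.442, 0.2581, 0.0225]
tool_rot: [1.644, 0.855, -1.647]
contact_force: [-6.2, -2.0, 11.2]
opening: 0.0077
```

```bash
python3 -m handwheel '[[0.0,[-0.001,0,0],[0,0,0]],[0.02,[0,0,0],[0,0,0]],[0.04,[0,0,0],[0,0,0]],[0.05,[0,0,0],[0,0,0]],[0.05,[-0.02,0,0],[0,0,0]],[0.05,[-0.03,0,0],[0,0,0]],[0.05,[-0.035,0,0],[0,0,0]],[0.05,[-0.035,0,0],[0,0,0]],[0.05,[-0.035,0,0],[0,0,0]],[0.05,[-0.03,0,0],[0,0,0]]]'
python3 wt.py w5.png
python3 - <<'E'
from h import *
im=ctrl.get_image('scene');save('s5.png',cv2.resize(im,None,fx=1.5,fy=1.5))
c=cam('scene')
for d in ctrl.tip_of('lid','scene')[:3]: print('lid',d['score'],unproj(c,d['centre'][::-1],.003))
for d in ctrl.tip_of('head_mid','scene')[:3]: print('head',d,unproj(c,d['centre'][::-1],.044))
for d in ctrl.tip_of('tub_mouth','scene')[:3]: print('tub',d,unproj(c,d['centre'][::-1],.075))
im=ctrl.get_image('top');c=cam('top')
for d in ctrl.tip_of('head_mid','top')[:3]: print('head',d,unproj(c,d['centre'][::-1],.044))
for d in ctrl.tip_of('tub_mouth','top')[:3]: print('tub',d,unproj(c,d['centre'][::-1],.075))
save('ct.png',cv2.resize(im[145:210,290:360],None,fx=8,fy=8,interpolation=cv2.INTER_CUBIC))
E
```

```text
t: 9.58
tool_pos: [0.4423, 0.2578, 0.2093]
tool_rot: [1.647, 0.855, -1.645]
contact_force: [1.5, 0.5, -0.1]
opening: 0.0503
[0.4423 0.2578 0.2093] [[0.0, 0.817, -0.576], [0.002, -0.576, -0.817], [-1.0, -0.001, -0.002]] 0.05028711889500758 9.5833 [ 3.810e-01 -2.090e-01  1.897e+00  1.000e-03  1.452e+00  9.950e-01]
lid 0.76 [[ 0.3911099  -0.14955873  0.003     ]]
lid 0.73 [[ 0.21277667 -0.28532149  0.003     ]]
lid 0.62 [[0.4996465 0.2129429 0.003    ]]
head {'centre': [169.5, 190.3], 'score': 0.55} [[ 0.55959849 -0.21429477  0.044     ]]
tub {'centre': [164.9, 193.0], 'score': 0.9} [[ 0.5561538  -0.19958008  0.075     ]]
tub {'centre': [277.2, 311.7], 'score': 0.42} [[0.53431069 0.23093079 0.075     ]]
head {'centre': [178.4, 326.6], 'score': 0.66} [[ 0.55358056 -0.21475248  0.044     ]]
tub {'centre': [179.4, 327.2], 'score': 0.77} [[ 0.54580032 -0.21093906  0.075     ]]
```

View pics/s5.png

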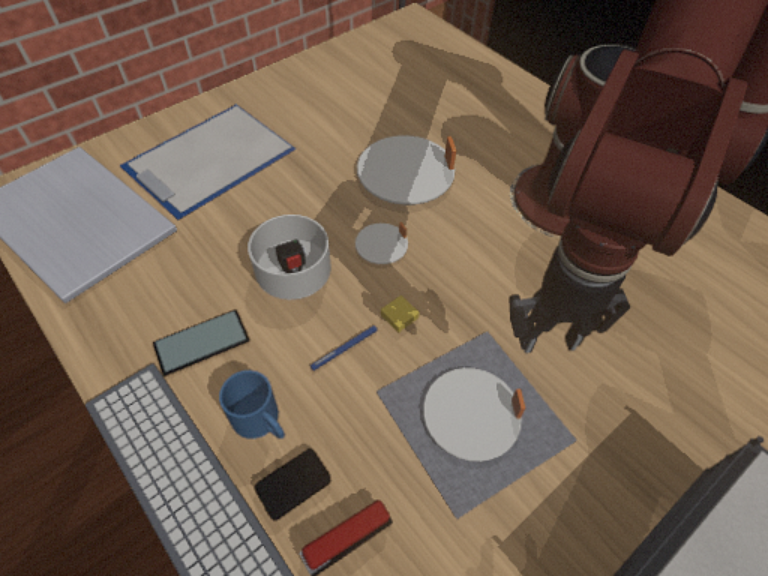

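View pics/ct.png

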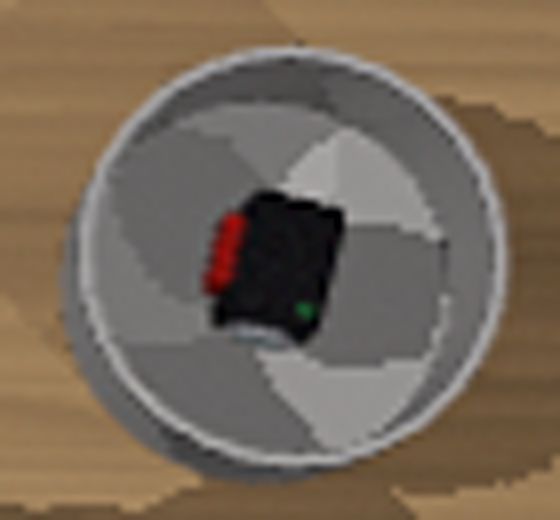

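The lid lies flat and tab up at (472,413) on the mat, wholly inside it. The head sits in the tub with its red button facing the mat side, so head +y is at about 72°. Next I'll move over the tub and turn.

```bash
python3 -m handwheel '[[0.075,[0,0.0278,0.0247],[0,0,0]],[0.075,[0,0.0278,0.0247],[0,0,0]],[0.075,[0,0.0278,0.0247],[0,0,0]],[0.075,[0,0.0278,0.0247],[0,0,0]],[0.075,[0,0.0278,0.0247],[0,0,0]],[0.075,[0,0.0278,0.0247],[0,0,0]],[0.075,[0,0.0278,0.0247],[0,0,0]],[0.075,[0,0.0278,0.0247],[0,0,0]],[0.075,[0,0.0278,0.0247],[0,0,0]],[0.075,[0,0.0278,0.0247],[0,0,0]]]' 50
python3 -m handwheel '[[0.075,[0,0.0278,0.0247],[0,0,0]],[0.075,[0,0.0278,0.0247],[0,0,0]],[0.075,[0,0.0278,0.0247],[0,0,0]],[0.075,[0,0,0],[6.6,0,0]],[0.075,[0,0,0],[6.6,0,0]],[0.075,[0,0,0],[6.6,0,0]],[0.075,[0,0,0],[6.6,0,0]],[0.075,[0,0,0],[6.6,0,0]],[0.075,[0,0,0],[6.6,0,0]],[0.075,[0,0,0],[6.6,0,0]]]'
python3 -m handwheel '[[0.075,[0,0,0],[6.6,0,0]],[0.075,[0,0,0],[6.6,0,0]],[0.075,[0,0,0],[6.6,0,0]],[0.075,[0,0,0],[6.6,0,0]],[0.075,[0,0,0],[0,0,0]],[0.075,[0,0,0],[0,0,0]]]'
python3 wt.py w6.png;python3 - <<'E'
from h import *
c=cam('wrist')
for d in ctrl.tip_of('head_mid','wrist')[:2]: print('head',d,unproj(c,d['centre'][::-1],.044))
for d in ctrl.tip_of('tub_mouth','wrist')[:2]: print('tub',d,unproj(c,d['centre'][::-1],.075))
im=ctrl.get_image('wrist')
print(proj(c,[.553,-.213,.044]))
E
```

```text
t: 10.82
tool_pos: [0.5263, -0.106, 0.2045]
tool_rot: [1.644, 0.857, -1.649]
contact_force: [0.4, 0.6, -0.3]
opening: 0.075
t: 11.65
tool_pos: [0.5517, -0.2126, 0.204]
tool_rot: [2.143, 0.159, -2.152]
contact_force: [0.0, -0.8, -0.4]
opening: 0.0747
t: 12.15
tool_pos: [0.5519, -0.2127, 0.2046]
tool_rot: [-2.051, 0.317, 2.059]
contact_force: [-0.3, -0.2, 0.7]
opening: 0.0753
[ 0.5519 -0.2127  0.2046] [[-0.004, -0.303, -0.953], [0.002, -0.953, 0.303], [-1.0, -0.001, 0.004]] 0.07527411331998372 12.15 [-0.494 -0.006  1.718  0.     1.434  1.384]
head {'centre': [173.3, 250.4], 'score': 0.75} [[ 0.55061344 -0.20755639  0.044     ]]
tub {'centre': [178.7, 245.4], 'score': 0.83} [[ 0.5545048  -0.20428902  0.075     ]]
[[254.74021733 169.59051329]]
```

View pics/w6.png

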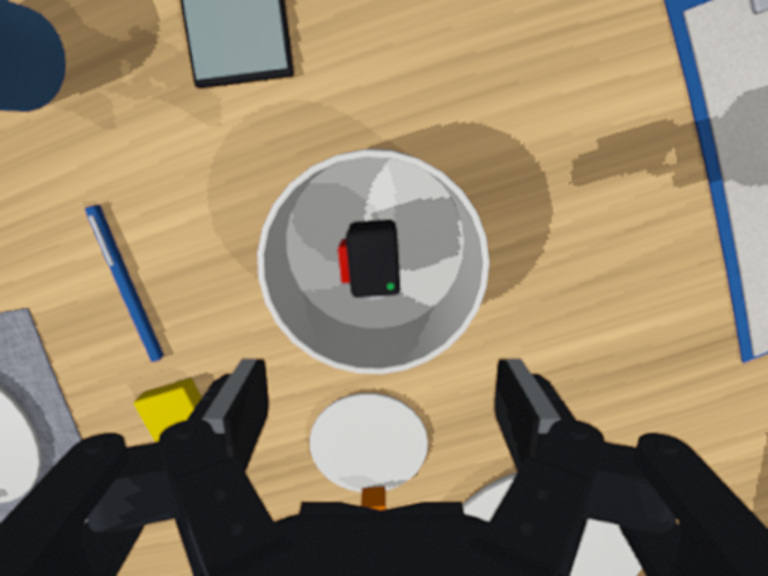

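```bash
cat > fith.py <<'E'
from h import *
from scipy.optimize import minimize
def run(name):
    o=ctrl.get_obs();im=ctrl.get_image(name);c=cam(name,o)
    u0=proj(c,[.552,-.211,.044])[0].astype(int);w=28 if name=='wrist' else 14
    hsv=cv2.cvtColor(im,cv2.COLOR_RGB2HSV)
    m=((im.max(2)<60)|((hsv[...,2]<75)&(hsv[...,1]<60)&(im.max(2)<60))).astype(np.uint8)
    red=((im[...,0]>90)&(im[...,1]<70)).astype(np.uint8)
    k=np.zeros_like(m);k[u0[1]-w:u0[1]+w,u0[0]-w:u0[0]+w]=1;m*=k;red*=k
    m=cv2.morphologyEx(m,cv2.MORPH_CLOSE,np.ones((3,3),np.uint8))
    nb,l,st,_=cv2.connectedComponentsWithStats(m);m=(l==1+st[1:,4].argmax()).astype(np.uint8)
    mb=cv2.resize(m,None,fx=4,fy=4,interpolation=0);rb=cv2.resize(red,None,fx=4,fy=4,interpolation=0)
    def poly(P):
        h=cv2.convexHull(((proj(c,P)+.5)*4-.5).astype(np.float32));mm=np.zeros_like(mb);cv2.fillConvexPoly(mm,np.round(h*16).astype(int),1,shift=4);return mm
    def f(p,vis=False):
        e=np.array([np.cos(p[2]),np.sin(p[2])]);s=np.array([-e[1],e[0]]);q=np.array(p[:2])
        A=poly([[*(q+e*a+s*b),z] for a in(-.023,.023) for b in(-.017,.017) for z in(.020,.062)])
        B=poly([[*(q+e*a+s*b),z] for a in(-.013,.013) for b in(.017,.023) for z in(.030,.058)])
        U=A|B;V=mb|rb
        return -1.0*(U&V).sum()/(U|V).sum()-.3*((A&mb&~rb).sum()/(A|mb).sum())
    best=None
    for a in(-.004,0,.004):
      for b in(-.004,0,.004):
        for d in(-22,-16,-10):
          x0=np.array([.552+a,-.211+b,np.radians(d)])
          r=minimize(f,x0,method='Nelder-Mead',options=dict(initial_simplex=[x0,x0+[.004,0,0],x0+[0,.004,0],x0+[0,0,.1]]))
          if best is None or r.fun<best.fun:best=r
    print(name,m.sum(),red.sum(),best.fun,np.round(best.x[:2],4),np.degrees(best.x[2]))
for n in ['wrist','top'] if len(sys.argv)<2 else sys.argv[1:]: run(n)
E
python3 fith.py
```

```text
wrist 1540 151 -1.0925849813899768 [ 0.5526 -0.2066] -10.616891095023124
top 75 343 -0.6062308797626773 [ 0.5447 -0.2014] -69.66528731974944
```

Run:
```python
from h import *
o=ctrl.get_obs();im=ctrl.get_image('wrist');c=cam('wrist',o)
x0,y0=215,135
cr=cv2.resize(im[y0:y0+75,x0:x0+70],None,fx=8,fy=8,interpolation=cv2.INTER_CUBIC).copy()
for (x,y,d,col) in [(.5526,-.2066,-10.6,(0,255,0)),(.5526,-.2066,-16,(255,255,0))]:
    e=np.array([np.cos(np.radians(d)),np.sin(np.radians(d))]);s=np.array([-e[1],e[0]])
    for z in (.062,.02):
        P=[[*(np.array([x,y])+e*a*.023+s*b*.017),z] for a,b in((1,1),(1,-1),(-1,-1),(-1,1))]
        u=(proj(c,P)-[x0,y0]+.5)*8
        cv2.polylines(cr,[u.astype(np.int32)],True,col,1)
save('ch.png',cr)
```

```text
(no output)
```

View pics/ch.png

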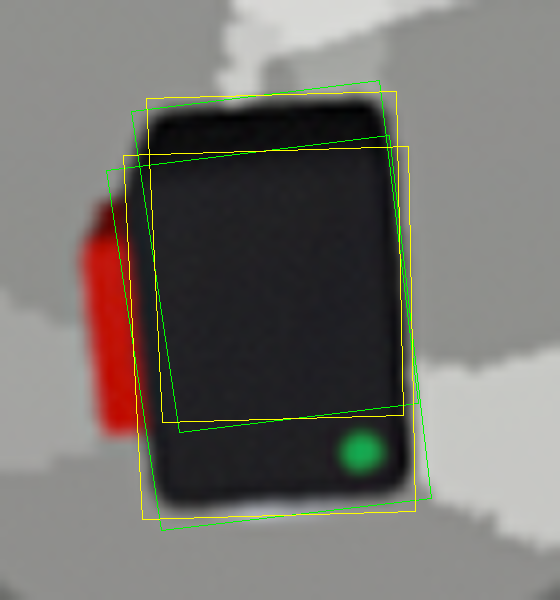

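```bash
python3 -m handwheel '[[0.075,[0.02,-0.0048,0.0015],[-3,0,0]],[0.075,[0.03,0,0],[0,0,0]],[0.075,[0.03,0,0],[0,0,0]],[0.075,[0.02,0,0],[0,0,0]],[0.075,[0.004,0,0],[0,0,0]],[0.075,[0,0,0],[0,0,0]]]'
python3 wt.py w7.png;python3 fith.py wrist
```

```text
t: 13.0
tool_pos: [0.5511, -0.2072, 0.1002]
tool_rot: [-2.078, 0.268, 2.089]
contact_force: [-0.3, 0.3, 0.1]
opening: 0.0749
[ 0.5511 -0.2072  0.1002] [[-0.005, -0.255, -0.967], [0.003, -0.967, 0.255], [-1.0, -0.002, 0.005]] 0.07492043236301305 13.0 [-0.486  0.087  1.805  0.     1.256  1.342]
wrist 2649 0 -0.7730064798310738 [ 0.5472 -0.2072] -7.195028727982632
```

View pics/w7.png

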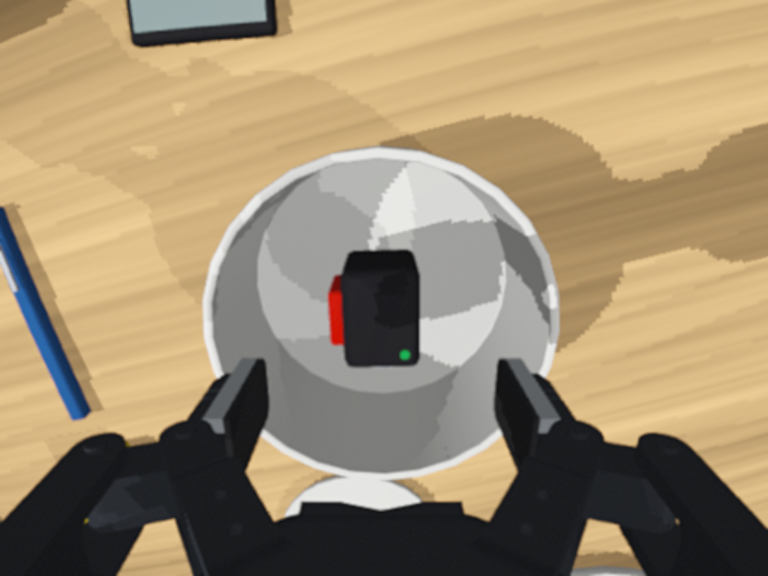

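The head, at (381,310), is now square to the jaws and midway between the pads at (267) and (497). The tub runs from 205 to 558 and is centred too. I'll descend.

```bash
python3 -m handwheel '[[0.075,[0.02,0,0],[0,0,0]],[0.075,[0.02,0,0],[0,0,0]],[0.075,[0.018,0,0],[0,0,0]],[0.075,[0.012,0,0],[0,0,0]],[0.075,[0.006,0,0],[0,0,0]],[0.075,[0,0,0],[0,0,0]],[0.075,[0,0,0],[0,0,0]]]'
python3 wt.py w8.png
```

```text
t: 13.68
tool_pos: [0.553, -0.2082, 0.0273]
tool_rot: [-2.084, 0.27, 2.084]
contact_force: [-0.1, -0.3, -0.0]
opening: 0.0752
[ 0.553  -0.2082  0.0273] [[0.0, -0.255, -0.967], [0.0, -0.967, 0.255], [-1.0, -0.0, -0.0]] 0.07517287111221417 13.6833 [-0.486  0.184  1.835  0.     1.123  1.343]
```

View pics/w8.png

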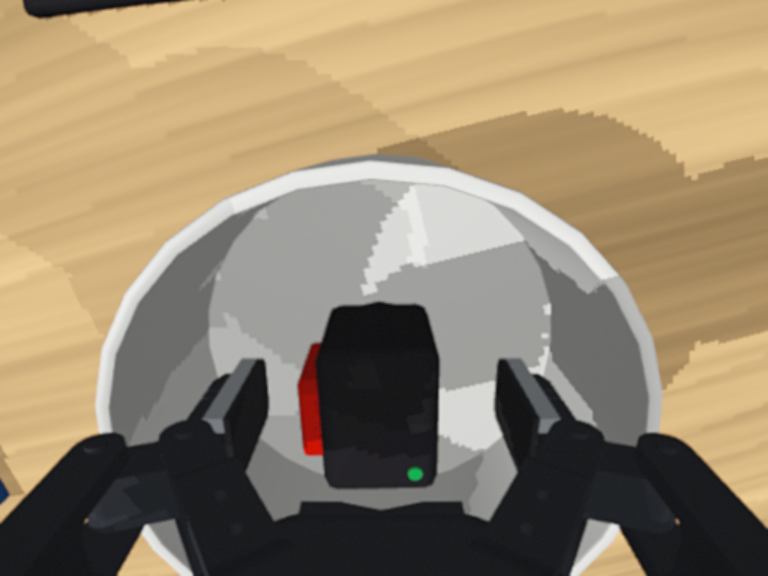

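```bash
python3 -m handwheel '[[0.075,[0.003,0,0],[0,0,0]],[0.05,[0,0,0],[0,0,0]],[0.045,[0,0,0],[0,0,0]],[0.0,[0,0,0],[0,0,0]],[0.0,[0,0,0],[0,0,0]],[0.0,[0,0,0],[0,0,0]],[0.0,[0,0,0],[0,0,0]]]' 60
python3 wt.py w9.png
```

```text
t: 14.32
tool_pos: [0.5527, -0.2072, 0.0241]
tool_rot: [-2.082, 0.268, 2.084]
contact_force: [-0.1, 3.9, 6.3]
opening: 0.0337
[ 0.5527 -0.2072  0.0241] [[-0.001, -0.254, -0.967], [0.002, -0.967, 0.254], [-1.0, -0.002, 0.001]] 0.03369374155775287 14.3167 [-0.485  0.188  1.836  0.002  1.119  1.342]
```

View pics/w9.png

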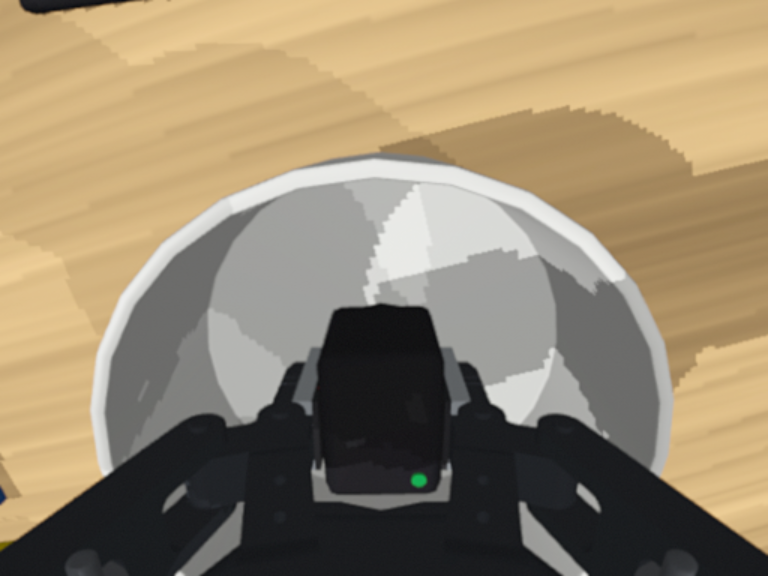

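The opening is 33.7 mm and the reading runs about 1 mm low, so the button is in. I'll pull up to the first stop.

```bash
python3 -m handwheel '[[0.0,[-0.005,0,0],[0,0,0]],[0.0,[-0.008,0,0],[0,0,0]],[0.0,[-0.008,0,0],[0,0,0]],[0.0,[-0.008,0,0],[0,0,0]],[0.0,[-0.008,0,0],[0,0,0]],[0.0,[-0.006,0,0],[0,0,0]],[0.0,[0,0,0],[0,0,0]]]'
python3 wt.py w10.png
```

```text
t: 14.95
tool_pos: [0.5526, -0.2073, 0.0675]
tool_rot: [-2.082, 0.268, 2.084]
contact_force: [3.3, 4.1, -2.6]
opening: 0.0335
[ 0.5526 -0.2073  0.0675] [[-0.001, -0.255, -0.967], [0.002, -0.967, 0.255], [-1.0, -0.002, 0.001]] 0.033534755822953226 14.95 [-0.486  0.128  1.821  0.002  1.194  1.342]
```

View pics/w10.png

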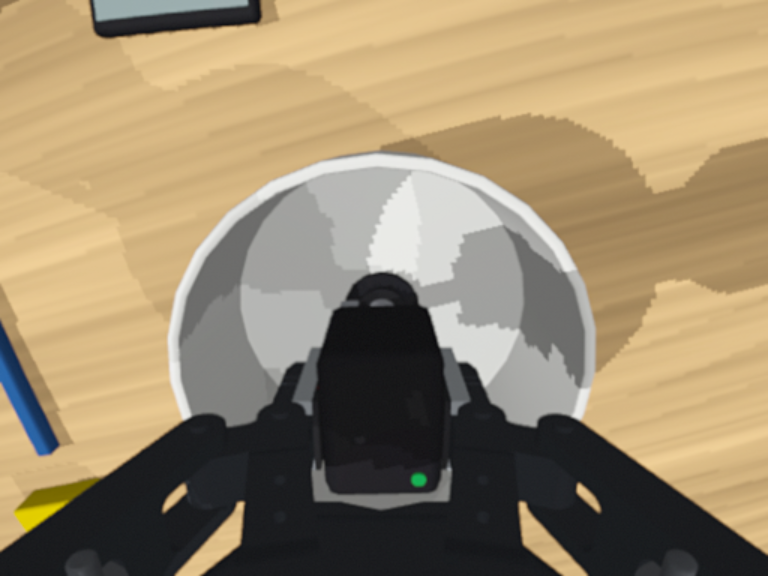

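The head keeps its place between the pads at (381,400), and the mast's base shows behind it. I'll go on to the second stop.

```bash
python3 -m handwheel '[[0.0,[-0.006,0,0],[0,0,0]],[0.0,[-0.008,0,0],[0,0,0]],[0.0,[-0.008,0,0],[0,0,0]],[0.0,[-0.008,0,0],[0,0,0]],[0.0,[-0.008,0,0],[0,0,0]],[0.0,[-0.008,0,0],[0,0,0]],[0.0,[-0.006,0,0],[0,0,0]],[0.0,[-0.003,0,0],[0,0,0]],[0.0,[0,0,0],[0,0,0]]]'
```

```text
t: 15.75
tool_pos: [0.5524, -0.2072, 0.1206]
tool_rot: [-2.082, 0.268, 2.084]
contact_force: [5.0, 3.0, -6.8]
opening: 0.0332
```

```bash
python3 -m handwheel '[[0.0,[-0.002,0,0],[0,0,0]],[0.0,[-0.002,0,0],[0,0,0]],[0.0,[-0.001,0,0],[0,0,0]],[0.0,[0,0,0],[0,0,0]]]'
python3 -m handwheel '[[0.0,[-0.002,0,0],[0,0,0]],[0.0,[0,0,0],[0,0,0]]]'
```

```text
t: 16.08
tool_pos: [0.5523, -0.2071, 0.1244]
tool_rot: [-2.082, 0.267, 2.084]
contact_force: [5.6, 3.1, -7.4]
opening: 0.0337
t: 16.25
tool_pos: [0.552, -0.207, 0.1246]
tool_rot: [-2.081, 0.267, 2.084]
contact_force: [9.0, 1.0, -15.3]
opening: 0.0335
```

```bash
python3 -m handwheel '[[0.0,[0,0,0],[0,0,0]],[0.0,[0,0,0],[0,0,0]],[0.0,[0,0,0],[0,0,0]],[0.0,[0,0,0],[0,0,0]]]'
python3 - <<'E'
from h import *
im=ctrl.get_image('scene');save('s11.png',cv2.resize(im,None,fx=1.5,fy=1.5))
E
python3 wt.py w11.png
```

```text
t: 16.58
tool_pos: [0.552, -0.207, 0.1246]
tool_rot: [-2.081, 0.267, 2.084]
contact_force: [9.2, 2.0, -15.2]
opening: 0.0335
[ 0.552  -0.207   0.1246] [[-0.001, -0.255, -0.967], [0.003, -0.967, 0.255], [-1.0, -0.002, 0.002]] 0.03340246601086931 16.6333 [-0.486  0.059  1.79   0.002  1.295  1.342]
```

View pics/s11.png

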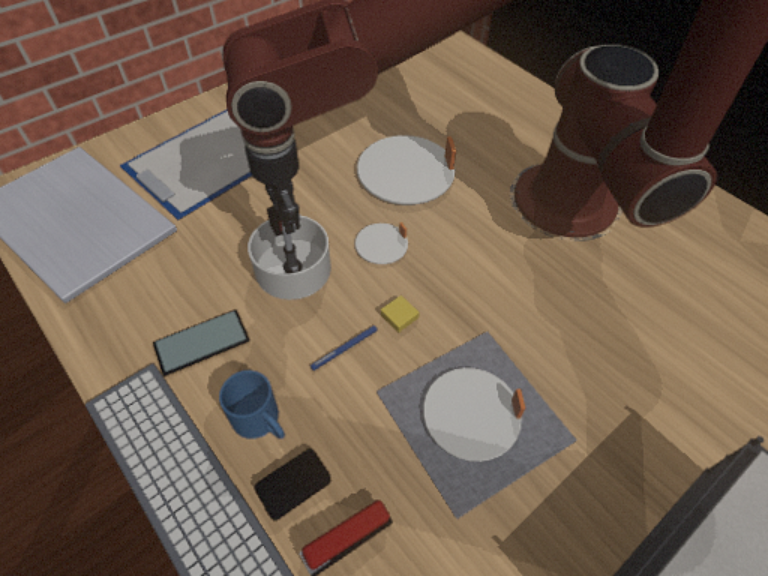

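View pics/w11.png

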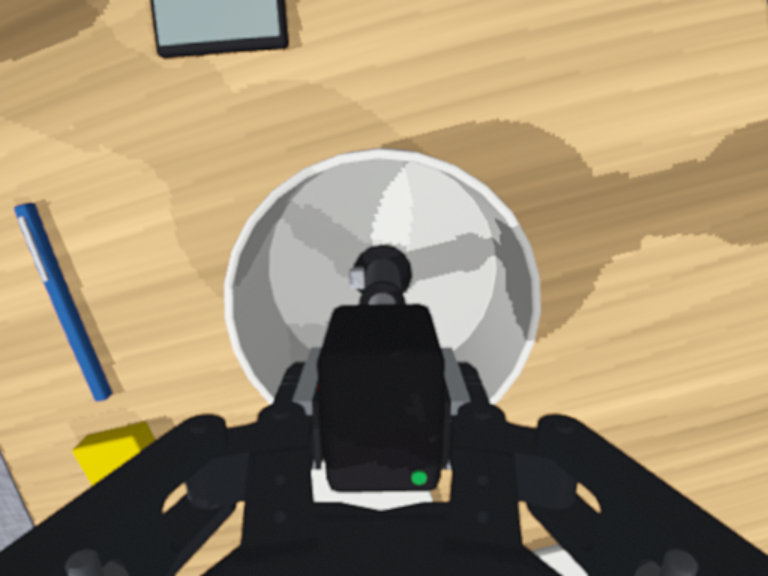

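The mast stands out of the tub at (290,240). The head hasn't slipped in the grip, the lid lies flat on the mat at (472,413), and the bystanders look unmoved. I'll hand it in.

```bash
python3 -c "
from station import ctrl
print(ctrl.finish_job())"
```

```text
the job is handed in; nothing more can be done
None
```

I handed the job in at about 16.6 s of the 61 s allowed, with the mast at what I take to be its second stop and the gripper still squeezing the head. The hand-in gives no verdict, so the points below are my own checks.

- **Lid:** I tipped the 156 mm lid about 13° by its orange tab, with its far edge on the rim. I then lifted it off and laid it on the mat, tab up and let go. The scene picture shows it lying flat and well inside the felt. By the arm's position its centre is about 3 mm from the mat's centre.
- **Button:** I pinched the head at 60 N. The opening read 33.5 mm; that reading runs about 1 mm low, so the button should be fully in.
- **Mast:** the head came up 100.5 mm, and the pull then rose from about 7 N to 15 N over the last 2 mm command. That fits the second stop. The head had not slipped in the fingers in the last wrist picture.
- **Bystanders:** in the last scene picture none of them looked moved.

**Readings that disagreed:**
- **Mat centre:** one network reading, taken while the arm partly covered the mat, was about 14 mm off the others. I did not use it.
- **Head angle:** my automatic fit was about 4° off the visible edges, so I lined the jaws up by the edges. In the closer wrist picture the head then looked square between the pads.

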